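# Hold the repaired phone up to the inspection camera

## Robot

A 6-joint arm with a two-finger parallel gripper is mounted at the origin on the work surface. World frame = base frame: x ahead of the robot, y to its left, z up, the work surface at z = 0. Lengths are in m, angles in rad, forces in N, time in s.
With the tool pointing down it reaches from about 0.275 to 0.85 m from the base axis. Payload 19 kg.
Tool frame: the origin (TCP) lies at the very end of the fingers, on their centre line; the grasp point (between the pads) lies 19 mm behind it (pinch_z is the z of the grasp point in the tool frame, in m); z points along the fingers, y is the line along which they close (so a half turn about z gives the same grasp; the last joint's range is limited). The gripper opens to 85 mm and grips with 20 to 120 N. Pads are 22 mm wide; open, the fingers measure 114 mm over their backs; the gripper's body (76 mm by 85 mm) begins 54 mm behind the grasp point. The pads swing forward as they close: fully open they stand 13 mm farther back than shut.
Start: joints at [1.053, 0.15, 1.437, -0, 1.554, -0.134], TCP at [0.215, 0.533, 0.231] pointing down, gripper open.
Joint ranges: [-2.8, 2.8], [-0.68, 2.1], [0.12, 2.68], [-1.39, 4.53], [0.16, 2.79], [-2.81, 2.81]. Speed limits (rad/s): [1.89, 1.89, 2.22, 3.01, 3.01, 3.01].

## Interface

Orientations are given as a rotation vector (axis times angle).
In Python, from workcell import * gives the robot as it stands. The module is installed in compiled form; this text tells all that it offers. Calls block until the motion is done:
- move_ptp(position, orientation): joint-space move of the TCP to a pose.
- movel(position, orientation=None, speed=0.15, stop_force=None): straight line of the TCP; orientation=None keeps the orientation; speed is the mean speed in m/s. With stop_force (N) it stops when the force on the tool has changed by that much, and returns True; else False.
- set_joints(angles): joint-space move.
- move_gripper(opening, f_grip=None): opening from 0.0 (shut) to 1.0 (fully open); f_grip is the grip in N (None keeps the last); returns when the fingers have stopped.
- wait(seconds).
- solve_ik(position, orientation): joint angles nearest the present ones, or None.
- capture(name): name is "scene" or "top"; returns a dict with "pixels" (420x560x3 uint8, red, green, blue), "fx", "fy", "cx", "cy" (pixels), "extrinsics" (4x4, takes a point from world to camera coordinates). Camera axes: x right, y up, looking along -z (the intrinsics and any distortion apply to the point x, -y, -z); pixel columns grow to the right and rows downward; lengths in m; the calibration is good to about 2 mm. A picture is of the moment at which its call begins. There is no depth.
A pose or a line that the arm cannot do raises IKError and nothing moves.
- finish_job(): hands the job in; it is judged then, once.
Readings, each from a call of its own:
- current_clock(): time.
- current_q(): joint angles.
- current_joint_velocities(): joint speeds.
- current_joint_efforts(): joint torques, N m.
- current_ee_pos(): TCP position.
- current_ee_rot(): TCP orientation.
- current_contact_force(): force on the tool from outside, world axes, zero at the start.
- current_ft_torque(): the same for the moment, N m.
- current_grip_width(): opening from 0.0 (shut) to 1.0 (fully open).
- current_grasp_force(): force on a finger pad.
Only numpy, scipy, OpenCV 4.12 (cv2) and the standard library are available. Lean on these libraries where they do the work, as an engineer would, in place of code of your own. Each camera call takes 0.05 s, during which the arm holds its last target. There are 200 camera calls.

## Task

Take the phone with the orange frame out of the slotted rack and hold it up square to the inspection camera: its screen facing the lens, its middle on the lens's line of sight and 150 mm from the lens, with its long edges level and the edge that was uppermost in the rack still uppermost. Finish while holding it there, steady in the air in the gripper, not put down or let go. Do not bump the camera, and leave the other phones and everything else on the bench where they are.

Things in the scene. Friction and masses are not known exactly. Their poses are not given: they have to be found in the camera images.
- orange_phone_center (a point): centre of the phone with the orange frame: a rigid slab 145 mm long, 75 mm high and 9 mm thick, about 0.18 kg, standing on a long edge in a rack slot, its underside 8 mm above the bench and its top 83 mm above it. This point is half-way up, half-way along and in mid-thickness. Axes: x out of the black screen (thickness), y along the long edges, z from the lower to the upper long edge. The other big face is the orange back with a black lens patch near one upper corner
- orange_phone: the same phone as a body, origin at the middle of its lower long edge face (37.5 mm below its centre), axes as above
- green_phone_center (a point): centre of the phone with the green frame, same size, standing in another slot of the rack, not to be disturbed
- white_phone_center (a point): centre of the phone with the white frame, same size, standing in another slot of the rack, not to be disturbed
- rack: black fixed rack, 210 x 150 mm, its origin under its middle on the bench. Three parallel slots along its y axis, 70 mm apart along its x axis, at x = -70, 0 and +70 mm; each slot is 10.5 mm wide and 14 mm deep, walled by 8 mm bars that reach 22 mm above the bench. All three screens face the rack's +x. Which phone is in which slot varies
- camera_lens (a point): centre of the front glass of the inspection camera's lens, 260 mm above the bench. Axes: x points back into the camera along the optical axis, so that the line of sight runs along -x, sloping 20 degrees below level; y is level; z is upward, 20 degrees off vertical. The phone belongs at x = -150 mm, y = 0, z = 0 in this frame, with its own x, y, z axes parallel to these: it then leans back by 20 degrees with its centre about 209 mm above the bench
- camera_stand: fixed stand of the camera: a dark 130 x 130 mm foot 14 mm high, a steel column of 22 mm diameter to 284 mm, carrying the white camera (75 x 56 x 56 mm with a black lens 42 mm across and 40 mm long and a steel ring 49 mm across; its highest point is about 335 mm above the bench). Origin on the bench under the foot; the camera looks along the stand's -x, with the lens front 60 mm ahead of the origin
- spray_can_mid (a point): middle of a standing aluminium spray can with a white label and red cap, 60 mm across, 170 mm high, to be left alone
- flux_bottle_mid (a point): middle of a small amber bottle, 36 mm across, 70 mm high, to be left alone
- suction_lifter_mid (a point): middle of a yellow suction lifter, 60 mm across, 38 mm high, to be left alone
- screwdriver_grip (a point): handle of a blue screwdriver lying on the bench, 170 mm long, to be left alone
- tape_roll_mid (a point): middle of a flat yellow roll, 70 mm across, 18 mm high, to be left alone
Mind the look-alikes: they are no part of the job. Of the things like the orange_phone, leave any that is blue, pink or yellow; of the rest the larger one is meant.

How it is judged:
By the outcome, as a careful person would: the job done as asked, in the order asked, and still so for the second after the job is handed in, while the arm keeps its last pose, push and grip.
It also fails if it takes over 38 s, if anything falls off the work surface, if the arm or the gripper's body presses on something with over 40 N, if the wrist force passes 120 N, or if a joint passes its speed limit or range.

## Working session

There is one attempt and no reset: what is moved stays moved. The work goes in short steps, each a Python script; the robot and the scene stay as the last script left them, time stands still between calls to the robot, and variables do not carry over. Pictures are saved under pics/ and viewed, at most 10 in all, crops included, and the job is handed in when it is done.

```bash
mkdir -p pics
python3 - <<'E'
from workcell import *
import cv2,numpy as np
np.set_printoptions(precision=4,suppress=True)
for n in("scene","top"):
    c=capture(n); cv2.imwrite(f"pics/{n}0.png",c["pixels"][:,:,::-1]); np.savez(f"{n}0.npz",**c)
    print(n,{k:v for k,v in c.items() if k!="pixels"})
print(current_ee_pos(),current_ee_rot(),current_clock(),current_grip_width())
try: print(pinch_z)
except Exception as e: print(e)
E
```

```text
scene {'fx': 516.6775026735517, 'fy': 516.6775026735517, 'cx': 281.6324000516108, 'cy': 211.9820486333644, 'extrinsics': array([[-0.7167,  0.6973,  0.0065,  0.4201],
       [-0.4105, -0.4295,  0.8044,  0.0803],
       [ 0.5637,  0.5738,  0.5941, -1.6584],
       [ 0.    ,  0.    ,  0.    ,  1.    ]])}
top {'fx': 390.28960460687205, 'fy': 390.28960460687205, 'cx': 280.5337080033099, 'cy': 206.74000479416432, 'extrinsics': array([[ 0.0178, -0.9998, -0.0057, -0.043 ],
       [ 0.9976,  0.0174,  0.0668, -0.545 ],
       [-0.0667, -0.0069,  0.9977, -1.2407],
       [ 0.    ,  0.    ,  0.    ,  1.    ]])}
[0.2152 0.533  0.2307] [-0.5991 -3.0835  0.0017] 0.1 0.9954589197907525
-0.0187
```

View pics/scene0.png

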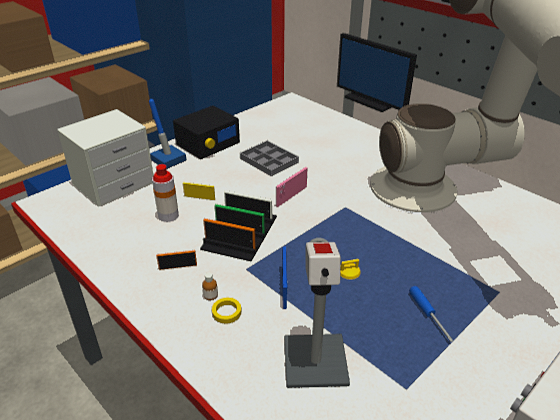

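View pics/top0.png

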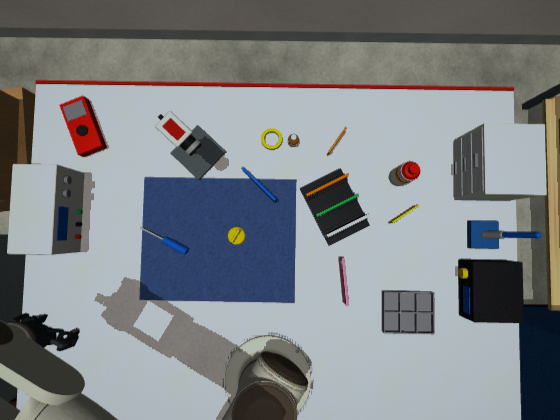

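Run:
```python
import cv2,numpy as np
t=cv2.imread("pics/top0.png");s=cv2.imread("pics/scene0.png")
def z(im,x,y,w,h,k): return cv2.resize(im[y:y+h,x:x+w],None,fx=k,fy=k,interpolation=cv2.INTER_CUBIC)
cv2.imwrite("pics/a.png",np.hstack([z(t,145,95,90,95,4.4)[:400],z(t,290,155,90,95,4.4)[:400]]))
cv2.imwrite("pics/b.png",np.hstack([z(s,275,230,80,160,3.5),z(s,190,170,100,160,3.5)]))
```

```text
(no output)
```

View pics/a.png

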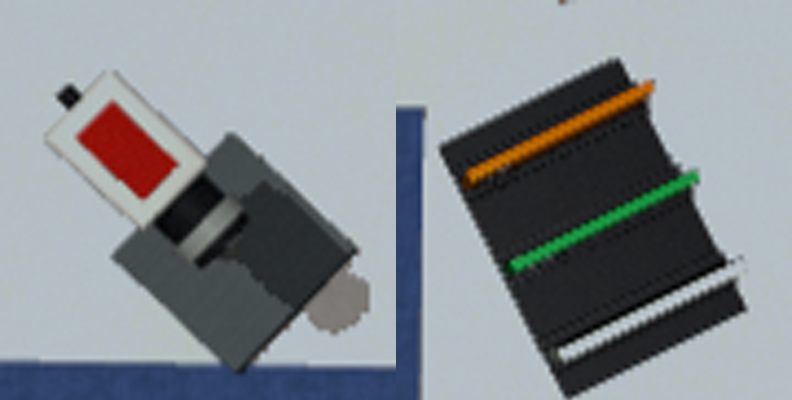

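View pics/b.png

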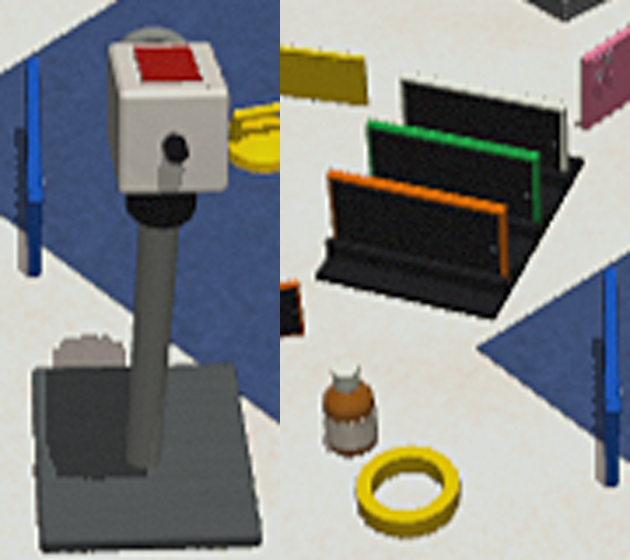

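```bash
cat > h.py <<'E'
import numpy as np,cv2
from scipy.optimize import least_squares
from scipy.spatial.transform import Rotation as R
np.set_printoptions(precision=4,suppress=True)
V={n:dict(np.load(f"{n}0.npz")) for n in("scene","top")}
def proj(n,P):
    c=V[n];E=c["extrinsics"];p=np.atleast_2d(P)@E[:3,:3].T+E[:3,3]
    return np.c_[c["cx"]+c["fx"]*p[:,0]/-p[:,2],c["cy"]-c["fy"]*p[:,1]/-p[:,2]]
def pose(v,L):
    c,s=np.cos(v[2]),np.sin(v[2]);L=np.array(L)
    return np.c_[v[0]+c*L[:,0]-s*L[:,1],v[1]+s*L[:,0]+c*L[:,1],L[:,2]]
def fit(obs,x0):  # obs: list of (view, local pts, pixels)
    f=lambda v:np.concatenate([(proj(n,pose(v,L))-px).ravel() for n,L,px in obs])
    return least_squares(f,x0,loss="soft_l1")
E
cat > fit.py <<'E'
from h import *
A=lambda p:np.array(p)/4.4+[145,95]-.4
B=lambda p:(np.array(p)-[396,0])/4.4+[290,155]-.4
C=lambda p:np.array(p)/3.5+[275,230]-.35
D=lambda p:(np.array(p)-[280,0])/3.5+[190,170]-.35
h=.0725
# phone local: +x screen (up in top view), +y left in top view
end=[[0,h,.083],[0,-h,.083]]; 
scr=[[.0045,-h,.083],[.0045,h,.083],[.0045,h,.022]]
po=[("top",end,B([[466,179],[653,88]])),("scene",scr,D([[329,173],[507,208],[505,275]]))]
for o in(po,po[:1],po[1:]):
    r=fit(o,[.7,-.1,-.4]);print("phone",r.x,r.fun.round(1))
ph=fit(po,[.7,-.1,-.4]).x
rk=[[.105,.075,0.0],[.105,-.075,0],[-.105,.075,0],[-.105,-.075,0]]
rr=fit([("top",rk,B([[440,148],[618,58],[568,398],[747,308]]))],[.6,-.1,-.4]);print("rack@z0",rr.x,rr.fun.round(1))
f=.065;F=[[-f,-f],[-f,f],[f,f],[f,-f]];F=[a+[.014] for a in F]
# stand -x points to lower right in top view => forward ~ (-x,-y)
ft=A([[357,250],[240,372],[112,256],[232,131]])
print(proj("top",[[.7,.3,0]]))
fs=C([[33,368],[235,366],[262,541],[43,545]])
best=None
for k in range(4):
  for m in range(4):
   for o in([("top",F,np.roll(ft,k,0)),("scene",F,np.roll(fs,m,0))],):
    r=fit(o,[.7,.3,.8])
    if best is None or r.cost<best[0]-1e-6: best=(r.cost,r.x,r.fun,k,m)
print("stand",best)
for yaw in [best[1][2]+i*np.pi/2 for i in range(4)]:
    v=[*best[1][:2],yaw]
    print(yaw, "lens top",(proj("top",pose(v,[[-.06,0,.26]]))+.4-[145,95])*4.4,"lens scene",(proj("scene",pose(v,[[-.06,0,.26]]))-[275,230])*3.5,"col",(proj("scene",pose(v,[[0,0,.014]]))-[275,230])*3.5)
E
python3 fit.py
```

```text
phone [ 0.6112 -0.174   0.4723] [-0.1 -0.1 -0.2 -0.1 -0.3 -0.6 -0.4  0.5  0.7 -0.7]
phone [ 0.6108 -0.1745  0.4712] [ 0.1 -0.  -0.1  0. ]
phone [ 0.612  -0.1731  0.4765] [-0.3 -0.2 -0.3  0.8  0.8 -0.5]
rack@z0 [ 0.5515 -0.2093  0.4839] [-0.2 -0.2 -0.  -0.2 -0.   0.4  0.3  0. ]
[[180.5071 158.7427]]
stand (np.float64(6.229572383047653), array([0.7233, 0.244 , 0.8316]), array([-0.9288, -1.0856, -2.0165, -0.0953, -1.3822, -0.8036, -0.9878,
       -0.844 , -0.272 , -0.6781,  0.0535, -1.3356,  0.3966, -1.402 ,
       -0.8286, -1.0074]), 0, 0)
0.8316092482889925 lens top [[210.7803 230.9359]] lens scene [[152.1044  74.9118]] col [[141.2151 445.7457]]
2.402405575083889 lens top [[208.9029  91.8113]] lens scene [[ 48.9275 151.2737]] col [[141.2151 445.7457]]
3.9732019018787854 lens top [[68.1876 95.9857]] lens scene [[173.5699 231.5373]] col [[141.2151 445.7457]]
5.543998228673682 lens top [[ 69.2874 235.0897]] lens scene [[275.2373 147.2824]] col [[141.2151 445.7457]]
```

```bash
cat > fit2.py <<'E'
from h import *
A=lambda p:np.array(p)/4.4+[145,95]-.386
C=lambda p:np.array(p)/3.5+[275,230]-.357
t=np.radians(20);X=np.array([np.cos(t),0,np.sin(t)]);Y=np.array([0,1,0]);Z=np.array([-np.sin(t),0,np.cos(t)])
L=lambda x,y,z:list(np.array([-.06,0,.26])+x*X+y*Y+z*Z)
b=.028;f=.065
F=[[-f,-f,.014],[-f,f,.014],[f,f,.014],[f,-f,.014]]
# body: rear R/L top, front R/L top, lens front R/L
body=[L(.115,-b,b),L(.115,b,b),L(.04,-b,b),L(.04,b,b)]
ring=[L(0,-.0245,0),L(0,.0245,0)]
rb=[L(.115,-b,-b),L(.115,b,-b)]
top_foot=("top",F,A([[357,250],[240,372],[112,256],[232,131]]))
top_body=("top",body,A([[112,70],[45,138],[207,158],[147,228]]))
top_ring=("top",ring,A([[246,213],[199,268]]))
sc_foot=("scene",F,C([[33,368],[235,366],[262,541],[43,545]]))
# find which scene side is which by projecting
v0=[.7233,.244,.8316]
print("body scene crop",((proj("scene",pose(v0,body+rb))-[275,230])*3.5).round(0).tolist())
print("foot scene",((proj("scene",pose(v0,F))-[275,230])*3.5).round(0).tolist())
sc_body=("scene",body+rb,C([[226,95],[116,100],[197,40],[110,45],[228,192],[121,194]]))
if proj("scene",pose(v0,body))[0,0]<proj("scene",pose(v0,body))[1,0]:
    sc_body=("scene",body+rb,C([[116,100],[226,95],[110,45],[197,40],[121,194],[228,192]]))
for nm,o in dict(tf=[top_foot],tb=[top_body],tr=[top_ring],sf=[sc_foot],sb=[sc_body],top=[top_foot,top_body,top_ring],sc=[sc_foot,sc_body],all=[top_foot,top_body,top_ring,sc_foot,sc_body]).items():
    r=fit(o,v0);print(nm,r.x,"lens",pose(r.x,[L(0,0,0)])[0],r.fun.round(1).tolist())
E
python3 fit2.py
```

```text
body scene crop [[120.0, 106.0], [234.0, 104.0], [108.0, 53.0], [213.0, 51.0], [119.0, 211.0], [231.0, 209.0]]
foot scene [[31.0, 364.0], [234.0, 360.0], [262.0, 535.0], [39.0, 540.0]]
tf [0.721  0.2395 0.8388] lens [0.6809 0.1949 0.26  ] [0.4, -0.6, -0.5, 0.6, -0.1, 0.1, 0.1, -0.1]
tb [0.7159 0.2328 0.859 ] lens [0.6767 0.1874 0.26  ] [-0.3, -1.1, -0.5, 0.0, 1.3, 0.2, -0.0, 0.6]
tr [0.7143 0.2395 0.9042] lens [0.6772 0.1924 0.26  ] [0.6, -0.9, -0.6, 0.9]
sf [0.7252 0.246  0.8281] lens [0.6846 0.2018 0.26  ] [-0.1, 0.2, 0.3, -0.3, 0.5, -0.1, -0.9, 0.1]
sb [0.7198 0.2344 0.8911] lens [0.6821 0.1878 0.26  ] [0.2, -1.0, 0.8, -1.4, -3.6, 0.1, 1.2, -0.1, -0.9, 1.9, 0.0, 0.6]
top [0.7176 0.236  0.8418] lens [0.6776 0.1912 0.26  ] [1.4, 0.4, 0.6, 1.7, 1.0, 1.2, 1.1, 0.9, -1.3, -1.9, -1.7, -1.0, 0.1, -0.2, -1.5, -0.1, 1.5, -0.7, -0.6, 0.4]
sc [0.7198 0.2394 0.8321] lens [0.6794 0.195  0.26  ] [-0.6, -2.7, -0.5, -3.3, -0.2, -3.8, -1.2, -3.4, 0.9, -0.2, 1.8, 0.7, -0.8, 0.7, 4.3, 1.6, -0.9, 2.8, 0.4, 2.8]
all [0.7184 0.2376 0.8378] lens [0.6782 0.193  0.26  ] [1.0, 0.3, 0.0, 1.4, 0.5, 0.9, 0.7, 0.7, -1.8, -2.2, -2.3, -1.4, -0.6, -0.4, -2.2, -0.4, 0.9, -0.9, -1.3, 0.1, -0.8, -3.3, -0.9, -4.3, -0.3, -4.9, -1.1, -4.2, 0.9, -1.0, 1.7, -0.3, -1.0, -0.0, 4.0, 0.8, -0.8, 1.9, 0.3, 1.8]
```

```bash
cat > ov.py <<'E'
from h import *
import sys
t=np.radians(20);X=np.array([np.cos(t),0,np.sin(t)]);Y=np.array([0,1,0]);Z=np.array([-np.sin(t),0,np.cos(t)])
L=lambda x,y,z:list(np.array([-.06,0,.26])+x*X+y*Y+z*Z)
b=.028;f=.065
def box(fn,x0,x1,y,z0,z1):
    P=[fn(x,s*y,z) for x in(x0,x1) for s in(-1,1) for z in(z0,z1)]
    return [(P[i],P[j]) for i in range(8) for j in range(i) if bin(i^j).count("1")==1]
def circ(x,r): 
    P=[L(x,r*np.cos(a),r*np.sin(a)) for a in np.linspace(0,2*np.pi,25)]
    return list(zip(P[:-1],P[1:]))
segs=box(lambda x,y,z:[x,y,z],-f,f,f,0,.014)+box(L,.04,.115,b,-b,b)+circ(0,.021)+circ(.04,.021)+[([0,s*.011,.014],[0,s*.011,.284]) for s in(0,)]
def draw(n,v,x,y,w,h,k,line=True):
    im=cv2.resize(V[n]["pixels"][y:y+h,x:x+w,::-1],None,fx=k,fy=k,interpolation=cv2.INTER_CUBIC)
    for a,c in segs:
        p=(proj(n,pose(v,[a,c]))+.5-[x,y])*k-.5
        cv2.line(im,*[tuple(int(round(q*16)) for q in r) for r in p],(0,255,0),1,cv2.LINE_AA,4)
    return im
if __name__=="__main__":
    v=eval(sys.argv[1]);w=eval(sys.argv[2])
    a=draw("top",v,152,107,78,75,5.1);c=draw("scene",w,281,233,74,157,3.8)
    H=max(a.shape[0],c.shape[0]);pad=lambda i:np.vstack([i,np.zeros((H-i.shape[0],i.shape[1],3),np.uint8)])
    cv2.imwrite(sys.argv[3],np.hstack([pad(a),pad(c)]))
E
python3 ov.py "[.721,.2395,.8388]" "[.721,.2395,.8388]" pics/ov1.png
```

```text
(no output)
```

View pics/ov1.png

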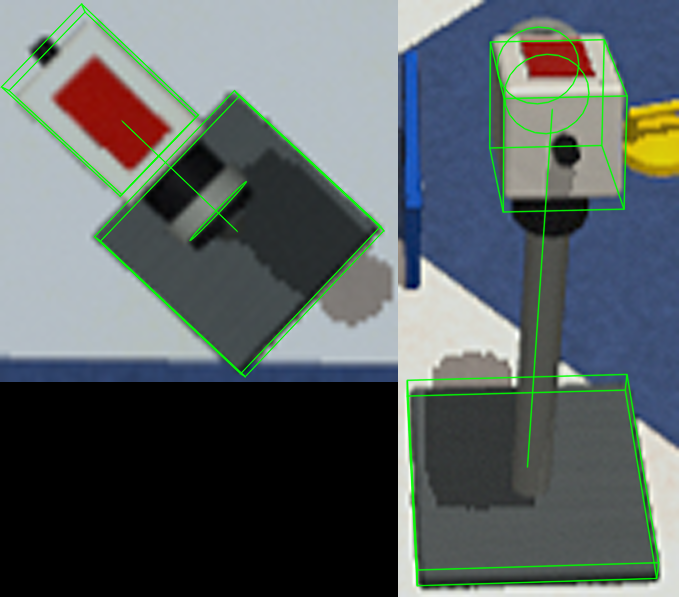

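```bash
cat > g.py <<'E'
from h import *
from workcell import *
def Rph(yaw,lean=0): return R.from_euler("z",yaw)*R.from_euler("y",-lean)
def tool(Rp,sgn):
    M=Rp.as_matrix();return R.from_matrix(np.c_[sgn*M[:,1],sgn*M[:,0],-M[:,2]]).as_rotvec()
PH=np.array([.6112,-.174,.0455]);PY=.475
LENS=np.array([.679,.194,.26]);LY=.838
T=np.radians(20);DZ=.0045
def hold(lens=LENS,ly=LY,lean=T,dx=-.15,dz=0):
    Rp=Rph(ly,lean);return lens+Rp.apply([dx,0,dz]),Rp
E
python3 - <<'E'
from g import *
for s in(1,-1):
    for nm,p,Rp in[("grasp",PH+[0,0,DZ],Rph(PY)),("hold",*hold(dz=DZ)),("pre",*hold(dx=-.24,dz=.03))]:
        print(s,nm,p,solve_ik(p,tool(Rp,s)))
E
```

```text
1 grasp [ 0.6112 -0.174   0.05  ] [-0.3985  0.3905  1.513  -0.      1.2381 -0.8735]
1 hold [0.5837 0.0881 0.2129] [-0.1392  0.0307  1.6441  0.3006  1.2788 -1.0371]
1 pre [0.5213 0.0187 0.2061] [-0.3112 -0.0896  1.775   0.3278  1.3218 -1.2091]
-1 grasp [ 0.6112 -0.174   0.05  ] [-0.3985  0.3905  1.513  -0.      1.2381  2.2681]
-1 hold [0.5837 0.0881 0.2129] [-0.1392  0.0307  1.6441  0.3006  1.2788  2.1045]
-1 pre [0.5213 0.0187 0.2061] [-0.3112 -0.0896  1.775   0.3278  1.3218  1.9325]
```

Run:
```python
from g import *
o=tool(Rph(PY),1)
move_ptp([.35,.25,.42],o); move_ptp(PH+[0,0,.12],o)
move_gripper(.5,60)
movel(PH+[0,0,.055],o,.12)
print(current_clock(),current_ee_pos(),current_contact_force())
a=[]
for n,x,y in(("top",285,130),("scene",190,150)):
    im=capture(n)["pixels"][y:y+110,x:x+110,::-1]; a.append(cv2.resize(im,None,fx=3.6,fy=3.6,interpolation=cv2.INTER_CUBIC))
cv2.imwrite("pics/hover.png",np.hstack(a))
```

```text
4.6667 [ 0.6115 -0.1741  0.1012] [-0.3777 -0.415  -0.117 ]
```

View pics/hover.png

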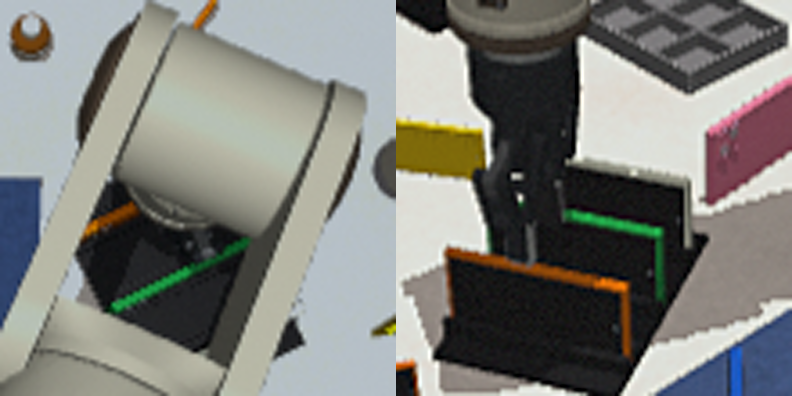

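Run:
```python
from g import *
print(movel(PH+[0,0,DZ],None,.06,stop_force=8),current_ee_pos(),current_contact_force())
move_gripper(0,60); wait(.2)
print(current_grip_width()*85,current_grasp_force(),current_contact_force(),current_ft_torque(),current_clock())
```

```text
False [ 0.6114 -0.1741  0.0504] [-0.2051  0.3133  0.0027]
8.13619076742521 59.14419114589691 [ 7.4784  2.9608 -2.4531] [ 0.6692 -1.5391  0.1727] 6.3583
```

Run:
```python
from g import *
movel(PH+[0,0,DZ+.03],None,.05); 
movel(PH+[0,0,.18],None,.15)
p,Rp=hold(dx=-.24,dz=DZ+.02)
move_ptp(p+[0,0,.04],tool(Rp,1))
p,Rp=hold(dz=DZ); movel(p,tool(Rp,1),.08); wait(.3)
print(current_clock(),current_ee_pos(),p,current_grip_width()*85,current_grasp_force(),current_contact_force())
a=[]
for n in("top","scene"):
    c=capture(n); np.savez(f"{n}1.npz",**c); cv2.imwrite(f"pics/{n}1.png",c["pixels"][:,:,::-1])
    x,y=(145,90) if n=="top" else (265,170)
    a.append(cv2.resize(c["pixels"][y:y+140,x:x+110,::-1],None,fx=3.6,fy=3.6,interpolation=cv2.INTER_CUBIC))
cv2.imwrite("pics/hold1.png",np.hstack(a))
h=.0725
co=[C for C in[[.0045*k,s*h,z] for k in(-1,1) for s in(-1,1) for z in(-.0375,.0375)]]
c0,Rp=hold()
for n,(x,y),ox in(("top",(145,90),0),("scene",(265,170),396)):
    print(n,np.c_[np.array(co)*1000,((proj(n,c0+Rp.apply(co))+.5-[x,y])*3.6+[ox,0])].round(0).tolist())
```

```text
10.725 [0.5837 0.0879 0.2131] [0.5837 0.0881 0.2129] 8.183657308896331 59.588409662246704 [-0.4756  0.1331 -2.3844]
top [[-4.0, -72.0, -38.0, 389.0, 283.0], [-4.0, -72.0, 38.0, 407.0, 291.0], [-4.0, 72.0, -38.0, 263.0, 417.0], [-4.0, 72.0, 38.0, 272.0, 434.0], [4.0, -72.0, -38.0, 381.0, 275.0], [4.0, -72.0, 38.0, 398.0, 282.0], [4.0, 72.0, -38.0, 254.0, 409.0], [4.0, 72.0, 38.0, 263.0, 425.0]]
scene [[-4.0, -72.0, -38.0, 445.0, 258.0], [-4.0, -72.0, 38.0, 444.0, 144.0], [-4.0, 72.0, -38.0, 676.0, 254.0], [-4.0, 72.0, 38.0, 679.0, 139.0], [4.0, -72.0, -38.0, 446.0, 263.0], [4.0, -72.0, 38.0, 445.0, 148.0], [4.0, 72.0, -38.0, 678.0, 259.0], [4.0, 72.0, 38.0, 681.0, 143.0]]
```

View pics/hold1.png

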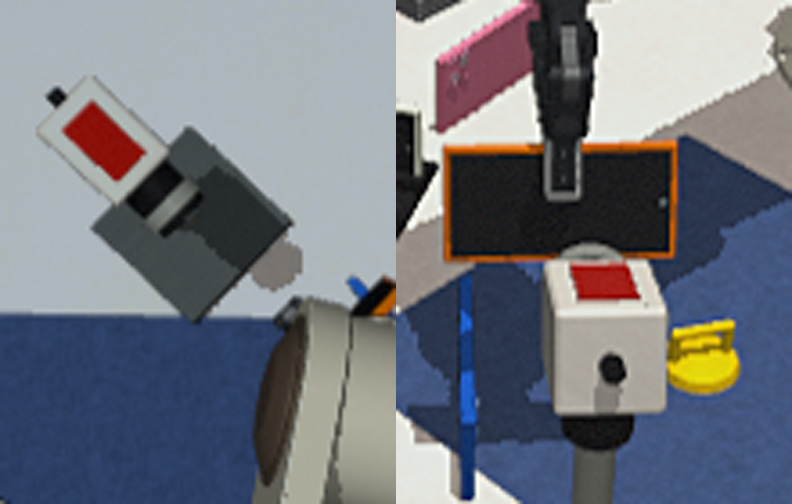

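```bash
cat > ov2.py <<'E'
import ov
from ov import *
ov.segs=box(lambda x,y,z:[x,y,z],-f,f,f,0,.014)+box(L,.037,.112,b,-b,b)+circ(0,.021)+circ(0.006,.0245)+[([.0,s*.011,.014],[.0,s*.011,.284]) for s in(-1,1)]+[(L(0,0,0),L(.112,0,0))]
v=[.7192,.2386,.838]
a=draw("top",v,150,107,80,80,5);c=draw("scene",v,298,228,54,80,7)
d=np.zeros((560,400,3),np.uint8);d[:400]=a
cv2.imwrite("pics/ov2.png",np.hstack([d,c]))
E
python3 ov2.py
```

```text
(no output)
```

View pics/ov2.png

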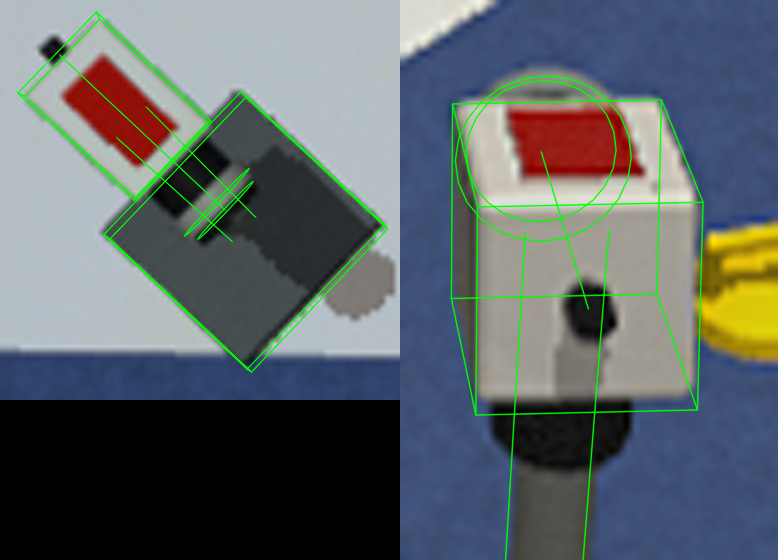

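Run:
```python
from ov import *
im=cv2.cvtColor(V["scene"]["pixels"],cv2.COLOR_RGB2GRAY).astype(int)
v=[.7192,.2386,.838]
print("far",im[326:342,295],im[326:342,338]);print("near c300",im[372:392,300],"c335",im[372:392,335])
print("rowL 375",im[375,278:294],"rowR",im[375,338:356])
print("column row 320",im[320,305:330],"row 350",im[350,305:335]); print("head row 275",im[275,304:316],im[275,334:348])
F=[[x,y,z] for z in(0,.014) for x in(-f,f) for y in(-f,f)]
print(np.c_[np.array(F)*1000,proj("scene",pose(v,F))].round(1))
C=[[x,0,z] for x in (0,.02) for z in(.014,.1,.2)]
print(np.c_[np.array(C)*1000,proj("scene",pose(v,C))].round(1))
g=cv2.cvtColor(V["top"]["pixels"],cv2.COLOR_RGB2GRAY).astype(int)
print(np.c_[np.array(F)*1000,proj("top",pose(v,F))].round(1))
# top body: white segmentation rect, red patch rect
hsv=cv2.cvtColor(V["top"]["pixels"],cv2.COLOR_RGB2HSV);m=((hsv[...,1]>150)&((hsv[...,0]<8)|(hsv[...,0]>172))).astype(np.uint8);m[:, :150]=0;m[:,200:]=0;m[:105]=0;m[150:]=0
p=np.argwhere(m)[:,::-1].astype(np.float32);print("red top",cv2.minAreaRect(p),p.mean(0))
hs=cv2.cvtColor(V["scene"]["pixels"],cv2.COLOR_RGB2HSV);m=((hs[...,1]>150)&((hs[...,0]<8)|(hs[...,0]>172))).astype(np.uint8);m[:,:300]=0;m[:,350:]=0;m[:235]=0;m[260:]=0
q=np.argwhere(m)[:,::-1];print("red scene",q.mean(0),len(q))
# triangulate red patch centre
from scipy.optimize import least_squares
r=least_squares(lambda P:np.r_[(proj("top",P)-p.mean(0)).ravel(),(proj("scene",P)-q.mean(0)).ravel()],[.73,.25,.33])
e=r.x[:2]-np.array(v[:2]);c,s=np.cos(.838),np.sin(.838)
print("red 3D",r.x,"res",r.fun,"in stand",c*e[0]+s*e[1],-s*e[0]+c*e[1])
```

```text
far [181 124 132 135 133 135 134 141 112  56  52  54  56  53  53  55] [80 81 81 80 80 79 76 78 80 87 88 86 86 86 87 85]
near c300 [ 88  87  85  87  85  88  87  86  85  88  87  88  74  48  37 137 216 229
 220 220] c335 [ 84  85  86  87  84  88  86  89  87  85  89  75  49  37  52 183 229 221
 220 218]
rowL 375 [216 219 219 218 215 222 236 126  63  82  88  87  87  89  88  85] rowR [ 86  87  87  87  86  85  85  85  86  76 119 231 223 218 218 218 217 218]
column row 320 [218 219 218 218 219 222 231 232  92  61  76  75  79  79  80  79  76  75
  66  69  75  82  84  81  78] row 350 [55 54 54 52 52 55 58 71 76 77 76 81 80 80 76 80 76 86 86 85 85 87 84 87
 84 84 85 85 88 84]
head row 275 [ 80  82  82  79  70 130 147 155 154 155 155 156] [156 153 153 155 156 155 101 117 104 122 145 164 182 183]
[[-65.  -65.    0.  283.2 336. ]
 [-65.   65.    0.  340.5 334.5]
 [ 65.  -65.    0.  285.8 385.8]
 [ 65.   65.    0.  348.8 384. ]
 [-65.  -65.   14.  283.3 331.9]
 [-65.   65.   14.  341.  330.4]
 [ 65.  -65.   14.  285.9 381.7]
 [ 65.   65.   14.  349.3 379.8]]
[[  0.    0.   14.  314.8 354.8]
 [  0.    0.  100.  316.7 327.9]
 [  0.    0.  200.  319.1 293.1]
 [ 20.    0.   14.  315.7 362.5]
 [ 20.    0.  100.  317.6 335.5]
 [ 20.    0.  200.  320.1 300.7]]
[[-65.  -65.    0.  227.  152.3]
 [-65.   65.    0.  199.8 180.9]
 [ 65.  -65.    0.  198.7 126. ]
 [ 65.   65.    0.  171.5 154.3]
 [-65.  -65.   14.  226.4 151.4]
 [-65.   65.   14.  198.9 180.3]
 [ 65.  -65.   14.  197.8 124.8]
 [ 65.   65.   14.  170.3 153.4]]
red top ((173.25001525878906, 128.75001525878906), (19.79899024963379, 10.60660171508789), 45.0) [173.2727 128.7879]
red scene [322.4028 248.0347] 144
red 3D [0.7172 0.2372 0.3119] res [-0.0321  0.0273 -0.0303 -0.0005] in stand -0.002415134797817042 0.0005414939185758424
```

Run:
```python
from g import *
im=np.load("scene1.npz")["pixels"];hs=cv2.cvtColor(im,cv2.COLOR_RGB2HSV)
m=((hs[...,1]>150)&(hs[...,0]>8)&(hs[...,0]<20)&(hs[...,2]>120)).astype(np.uint8);m[:,:275]=0;m[:,350:]=0;m[:200]=0;m[250:]=0
n,l,st,_=cv2.connectedComponentsWithStats(m);p=np.argwhere(m)[:,::-1]
for r in(220,230): c=p[p[:,1]==r][:,0];print("row",r,c)
for c in(285,295,335,345): q=p[p[:,0]==c][:,1];print("col",c,q)
c0,Rp=hold();h=.0725
f=[[x,s*h,z] for x in(.0045,-.0045) for z in(-.0375,.0375) for s in(-1,1)]
print(proj("scene",c0+Rp.apply(f)).round(1).tolist())
```

```text
row 220 [278 279 341 342]
row 230 [278 279 341 342]
col 285 [211 212 241 242]
col 295 [210 211 212 241]
col 335 [209 210 211 240 241]
col 345 []
[[278.3, 242.6], [342.8, 241.4], [278.0, 210.5], [343.7, 209.3], [278.2, 241.3], [342.2, 240.0], [277.9, 209.4], [343.0, 208.2]]
```

Run:
```python
from g import *
p,Rp=hold(dz=DZ); movel(p+Rp.apply([-.001,.0013,0]),tool(Rp,1),.03); wait(1)
print(current_clock(),current_ee_pos(),current_grasp_force(),np.abs(current_joint_velocities()).max())
print(finish_job())
```

```text
12.075 [0.5821 0.0882 0.2126] 59.59201991558075 0.0026727582986948127
the job is handed in; nothing more can be done
None
```

I handed the job in at 12.1 s with the orange phone held steady in the gripper, screen to the lens, about 150 mm out and leaning back 20°. The distance is uncertain by about 5 mm because the two camera views disagreed slightly on where the stand is, and I took no picture after the final 1.6 mm correction; no result of the judging was returned.

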